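# Fold out the slate stand and prop up the specials slate

### The job

Set up the slate for service: swing the folded brace of the stand up and back until it clicks into its end notch and stays there by itself, then take the dark slate out of the rack and stand it, same end down, square and centred in the channel of the stand, leaning back against the brace. Set the slate down gently, it is brittle; leave the cutting board in the rack and do not knock over or push about the two jars that stand between stand and rack.

Things in the scene. Friction and masses are not known exactly. Their poses are not given: they have to be found in the camera images.
- stand: Folding stand of brushed steel, firm on the counter (it does not move). Origin on the counter; x points to its back, y to the left, z up; the front (-x) roughly faces the robot. Base plate 150 x 212 mm, x from -55 to +95 mm, top at z = 10 mm. Two hinge ears at x = 30, y = +-97 mm, up to z = 57 mm, a spring plunger behind the -y one. The slate's channel runs across it along y.
- channel (a point): Middle of the channel's floor on the stand, where the slate's lower edge goes: stand frame x = 4.5, y = 0, z = 10 mm. The channel is 27 mm wide, between a front lip (inner face x = -9 mm, 130 mm long, top z = 25 mm) and a rear rib (inner face x = 18 mm, top z = 19 mm).
- brace (a joint): Angle of the brace (U of 10 mm steel bar, 156 mm wide) in rad. 0: folded flat to the front, over the channel, its cross-bar 36 mm above the counter before the base plate. Swings up and back about the stand's y axis to the stop at 1.833 (15 degrees past upright). A spring plunger resists a little up to about 1.5, then pulls it into the notch at the stop; let go earlier it may drop back.
- brace_hinge (a point): Middle of the brace's hinge axis: in the stand's frame x = 30 mm, y = 0, z = 36 mm.
- brace_bar (a point): Middle of the brace's cross-bar, 120 mm from the hinge axis; the bar runs along the stand's y and has here a 90 mm long rubber sleeve of 16 mm diameter to grip. It moves with the brace.
- rack: Steel board rack that stays where it is. Origin on the counter under its middle; base plate 150 x 120 mm, top at z = 10 mm. Two slots along its y, at x = -33 and +33 mm, each 20 mm wide between wire hoops (6 mm wire, 96 mm along y) that reach to z = 77 mm. The slate stands in the front slot (x = -33 mm, nearer the robot), the cutting board in the rear one.
- slate: Dark slate, 98 mm wide, 199 mm long, 9 mm thick, four 3 mm feet on its back near the corners, 0.45 kg; stands on a short edge in the rack. Origin in the middle of its back at the level of the feet's soles; x along the 98 mm side, y along the 199 mm side (up as it stands), z out of its plain face (towards the robot). The slab lies from z = 3 to 12 mm.
- slate_foot (a point): Middle of the slate's lower short edge, in the middle of its thickness.
- slate_top (a point): Middle of the slate's upper short edge, in the middle of its thickness: 210 mm above the counter in the rack.
- board: Cream plastic cutting board, 235 x 165 x 14 mm, standing on a long edge in the rear slot of the rack, 165 mm high. To be left there. Origin in the middle of its back face, x up, y along the long side.
- spice_jar: Spice jar with a green cap, 46 mm across, 106 mm high, between stand and rack. Origin under its middle.
- jar: Squat jar with a green lid, 68 mm across, 84 mm high, between stand and rack in front of the printer. Origin under its middle.
Mind the look-alikes: they are no part of the job. Of the things that look like the slate, the middle-sized one is meant.

How it is judged:
By the outcome, as a careful person would: the job done as asked, in the order asked, and still so for the second after the job is handed in, with the robot touching nothing.
It also fails if it takes over 56 s, if anything falls off the work surface, if the arm or the gripper's body presses on something with over 40 N, if the wrist force passes 120 N, or if a joint passes its speed limit or range.

### The arm

A 6-joint arm with a two-finger parallel gripper is mounted at the origin on a cart in front of the work surface, level with it; the furniture and walls round the work are solid. World frame = base frame: x ahead of the robot, y to its left, z up, the work surface at z = 0. Lengths are in m, angles in rad, forces in N, time in s.
With the tool pointing down it reaches from about 0.2 to 0.875 m from the base axis. Payload 3.4 kg.
Tool frame: the origin (TCP) lies between the finger pads; the fingertips stand 25 mm ahead of it and the grasp point (between the pads) lies 6 mm ahead of it (r.nose_length is the z of the fingertips in the tool frame, in m); z points along the fingers, y is the line along which they close (so a half turn about z gives the same grasp; the last joint's range is limited). The gripper opens to 94 mm and grips with 3 to 60 N. Pads are 16 mm wide; open, the fingers measure 119 mm over their backs; the gripper's body (75 mm by 177 mm) begins 78 mm behind the grasp point.
Start: joints at [-1.297, 0.276, 1.505, -0, 1.361, -0.121], TCP at [0.221, -0.531, 0.23] pointing down, gripper open.
Joint ranges: [-2.89, 2.89], [-0.75, 2.08], [0.22, 2.7], [-1.18, 4.32], [0.11, 2.71], [-2.7, 2.7]. Speed limits (rad/s): [2.57, 2.57, 3.14, 3.14, 3.14, 3.14].

### API

Orientations are given as a unit quaternion [w, x, y, z].
In Python, from plant import r, gripper_to, inverse_kinematics, vision, models, telemetry gives the robot as it stands. Calls block until the motion is done:
- r.move_to(position, orientation): joint-space move of the TCP to a pose.
- r.move_l(position, rot=None, vel=0.15, guard=None): straight line of the TCP; rot=None keeps the orientation; vel is the mean speed in m/s. With guard (N) it stops when the force on the tool has changed by that much, and returns True; else False.
- r.movej(angles): joint-space move.
- gripper_to(opening, f_grip=None): finger opening in m; f_grip is the grip in N (None keeps the last); returns when the fingers have stopped.
- r.hold(seconds).
- inverse_kinematics(position, orientation): joint angles nearest the present ones, or None.
- vision.snapshot(name): name is "scene" or "top" or "wrist"; returns the picture (420x560x3 uint8, red, green, blue); there is no depth.
- vision.get_calibration(name): a dict with "fx", "fy", "cx", "cy" (pixels), "position" and "orientation" of the camera in the world. Camera axes: x right, y down, z forward; pixel columns grow to the right and rows downward; lengths in m; the calibration is good to about 2 mm. A picture is of the moment at which its call begins: read the wrist's pose just before it. get_calibration takes no time and is no camera call; for the wrist camera it gives the pose at the moment of the call.
A pose or a line that the arm cannot do raises r.PlanningError and nothing moves.
- r.sign_off(): hands the job in; it is judged then, once.
Trained networks look in the newest picture that a camera, given by its name, has taken for a name from the list of things; names that differ only in an ending like _2 or _b are one class to them, and where a whole thing is asked for, a point or a joint stands for the part that bears it (a point fixed in the world has none). Each returns a list of dicts, best first, with "score" (0 to 1); they miss things now and then, are a little off and sometimes report something else, mostly with a low value. They report only what shows in the picture. A call takes as long as a camera call. They do not tell look-alikes from the thing itself.
- models.boxes_of(thing, camera): "at" ([x, y, z] in m, in world coordinates, good to about 4 mm: the middle of the surface that is visible of it).
- models.regions_of(thing, camera): "pixels" (420x560 bool, what is visible of it).
- models.mark_of(thing, camera): "at" ([x, y, z] in m, in world coordinates, good to about 4 mm: a listed point, or the origin of a listed thing).
Readings, each from a call of its own:
- telemetry.current_t(): time.
- telemetry.current_joints(): joint angles.
- telemetry.current_dq(): joint speeds.
- telemetry.current_joint_efforts(): joint torques, N m.
- telemetry.current_ee_pos(): TCP position.
- telemetry.current_tool_rot(): TCP orientation.
- telemetry.current_wrist_force(): force on the tool from outside, world axes, zero at the start.
- telemetry.current_torque(): the same for the moment, N m.
- telemetry.current_opening(): finger opening in m.
- telemetry.current_finger_force(): force on a finger pad.
Only numpy, scipy, OpenCV 4.12 (cv2) and the standard library are available. Lean on these libraries where they do the work, as an engineer would, in place of code of your own. Each camera call takes 0.05 s, during which the arm holds its last target. There are 200 camera calls.

## Working session

There is one attempt and no reset: what is moved stays moved. The work goes in short steps, each a Python script; the robot and the scene stay as the last script left them, time stands still between calls to the robot, and variables do not carry over. Pictures are saved under pics/ and viewed, at most 10 in all, crops included, and the job is handed in when it is done.

```bash
ls; mkdir -p pics
cat > h.py <<'E'
import numpy as np, cv2
from plant import r, gripper_to, inverse_kinematics, vision, models, telemetry as T
from scipy.spatial.transform import Rotation as R
def q(Rm):
    x=R.from_matrix(Rm).as_quat(); return [x[3],x[0],x[1],x[2]]
def save(im,n): cv2.imwrite('pics/'+n,im[:,:,::-1])
E
python3 - <<'E'
from h import *
np.set_printoptions(precision=4,suppress=True)
print(T.current_t())
ims=[]
for c in ['scene','top']:
    ims.append(vision.snapshot(c)); k=vision.get_calibration(c); print(c,k)
    for t in ['stand','channel','brace_hinge','brace_bar','rack','slate','slate_foot','slate_top','board','spice_jar','jar']:
        for d in models.mark_of(t,c)[:3]: print(t,np.array(d['at']),round(d['score'],2))
    print('boxes',[(np.round(d['at'],3),round(d['score'],2)) for d in models.boxes_of('slate',c)])
save(ims[0],'s.png');save(ims[1],'t.png'); print(T.current_t())
E
```

```text
pics
0.0
scene {'fx': 425.53347983022906, 'fy': 425.53347983022906, 'cx': 274.3624199658607, 'cy': 207.42215940858924, 'position': array([-0.4661,  0.2936,  1.0505]), 'orientation': array([ 0.2217, -0.4687,  0.7792, -0.3521])}
stand [0.5023 0.2153 0.0007] 0.88
channel [0.5081 0.2164 0.0073] 0.95
brace_bar [0.4108 0.2184 0.0353] 0.91
rack [ 0.4816 -0.1971  0.0003] 0.7
slate [ 0.4544 -0.1916  0.1109] 0.88
slate [ 0.4094 -0.6592  0.1277] 0.74
slate [ 0.3875 -0.3611  0.0722] 0.7
slate_foot [ 0.4128 -0.654   0.0022] 0.85
slate_foot [ 0.3897 -0.3642 -0.002 ] 0.72
slate_foot [ 0.45   -0.1923  0.0045] 0.55
slate_top [ 0.4493 -0.1951  0.2112] 0.72
slate_top [ 0.3914 -0.365   0.1455] 0.63
board [0.5039 0.2122 0.0035] 0.61
jar [ 0.5259 -0.0101 -0.0001] 0.57
boxes [(array([ 0.387, -0.361,  0.081]), 0.81), (array([ 0.446, -0.226,  0.093]), 0.66), (array([ 0.378, -0.608,  0.178]), 0.64)]
top {'fx': 418.9510264633984, 'fy': 418.9510264633984, 'cx': 282.77541009121296, 'cy': 204.49535486710568, 'position': array([ 0.2354, -0.2694,  1.5327]), 'orientation': array([ 0.0833, -0.6964,  0.7118, -0.0372])}
stand [0.5024 0.2157 0.0032] 0.78
channel [0.506  0.215  0.0086] 0.81
brace_bar [0.412  0.2226 0.035 ] 0.79
rack [ 0.4856 -0.1978 -0.0018] 0.57
slate [ 0.4528 -0.1913  0.1109] 0.87
slate [ 0.3872 -0.3624  0.0738] 0.71
slate [ 0.4035 -0.6563  0.1293] 0.67
slate_foot [ 0.4092 -0.6503 -0.0038] 0.94
slate_foot [ 0.4455 -0.1948  0.014 ] 0.84
slate_foot [ 0.3889 -0.362   0.002 ] 0.51
slate_top [ 0.4123 -0.6524  0.2546] 0.62
slate_top [ 0.4495 -0.1961  0.2103] 0.57
spice_jar [ 0.4605 -0.0003 -0.001 ] 0.48
jar [ 0.5252 -0.007  -0.0008] 0.58
boxes [(array([ 0.444, -0.194,  0.157]), 0.73), (array([ 0.389, -0.36 ,  0.107]), 0.73), (array([ 0.406, -0.64 ,  0.213]), 0.7)]
1.3
```

View pics/s.png

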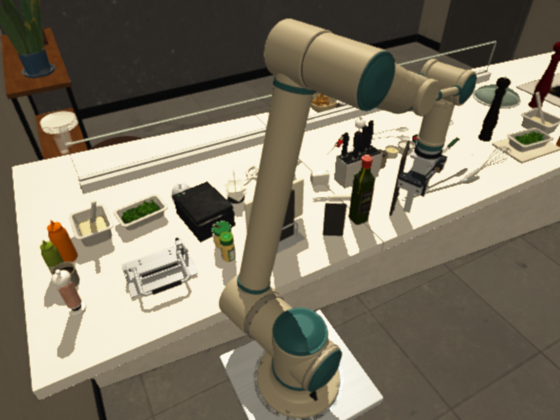

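View pics/t.png

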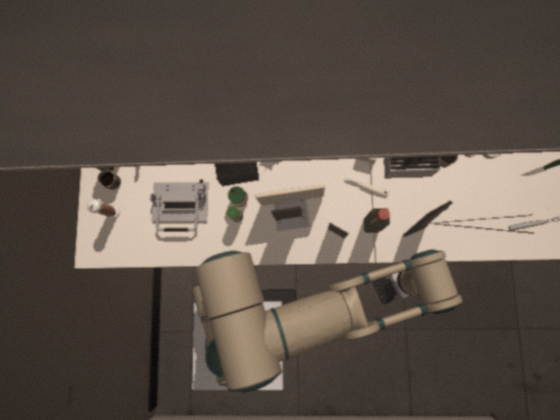

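The scene view shows the stand near (160,270), the jars near (225,240), and the rack with slate and board near (285,215). The too-small slate is at (335,220) and the large one is at (400,180), beyond the bottle. In the top view the stand is at (180,205) and the rack at (290,210). Next I'll look at both from close by.

```bash
cat >> h.py <<'E'
np.set_printoptions(precision=4,suppress=True)
def down(yaw=0,tilt=0):
    # tool y = rotated world x (yaw); tilt>0: tool z tips toward +x (wrist back)
    z=np.array([np.sin(tilt),0,-np.cos(tilt)]); y=np.array([np.cos(tilt),0,np.sin(tilt)])
    M=np.c_[np.cross(y,z),y,z]
    return R.from_euler('z',yaw).as_matrix()@M
def flip(M): return M@np.diag([-1,-1,1])
E
python3 - <<'E'
from h import *
def ok(p,M):
    s=inverse_kinematics(p,q(M)); return None if s is None else np.array(s)
for M,n in((down(),'a'),(flip(down()),'b')):
    print(n,ok([.40,-.19,.42],M),ok([.42,.215,.4],M),ok([.449,-.193,.19],M))
for t in (.6,.8):
  for f in (0,1):
    M=down(-.04,t); M=flip(M) if f else M
    print(t,f,ok([.41,.22,.036],M),ok([.56,.21,.152],M),ok([.45,.22,.13],M))
for f in (0,1):
    M=down(-.04,-.3); M=flip(M) if f else M
    print(f,ok([.565,.21,.19],M),ok([.54,.21,.3],M))
E
```

```text
a [-0.6008  0.0196  1.3641 -0.      1.7578 -0.6008] [ 0.3255  0.0656  1.3623 -0.      1.7137  0.3255] [-0.5485  0.1743  1.7479 -0.      1.2195 -0.5485]
b [-0.6008  0.0196  1.3641 -0.      1.7578  2.5408] None [-0.5485  0.1743  1.7479 -0.      1.2195  2.5931]
0.6 0 None [ 0.3849  0.1778  2.0434 -0.5931  0.4296  0.9072] [ 0.543   0.0967  2.2271 -0.8378  0.4315  1.2883]
0.6 1 None [ 0.3849  0.1778  2.0434 -0.5931  0.4296 -2.2344] [ 0.543   0.0967  2.2271 -0.8378  0.4315 -1.8533]
0.8 0 None None None
0.8 1 [ 0.7435  0.4048  2.5543  4.077   0.6803 -0.205 ] None None
0 [0.1979 0.5005 1.2888 0.0699 1.6442 0.2327] [0.2051 0.4178 1.1599 0.0748 1.8547 0.2556]
1 None None
```

Run:
```python
from h import *
def ok(p,M): return inverse_kinematics(p,q(M)) is not None
for t in (.1,.2,.3,.4,.5): print(t,ok([.41,.22,.036],down(-.04,t)),ok([.41,.22,.08],down(-.04,t)),ok([.45,.22,.13],down(-.04,t)),ok([.56,.22,.152],down(-.04,t)))
p=T.current_ee_pos(); r.move_l([p[0],p[1],.42],vel=.4)
def look(n,things):
    im=vision.snapshot('wrist'); save(im,n)
    for t in things:
        for d in models.mark_of(t,'wrist')[:3]: print(t,np.array(d['at']),round(d['score'],2))
r.move_to([.36,-.19,.45],q(down())); print(vision.get_calibration('wrist'))
look('w1.png',['rack','slate','slate_top','slate_foot','board','jar','spice_jar'])
r.move_to([.40,.215,.42],q(down())); print(vision.get_calibration('wrist'))
look('w2.png',['stand','channel','brace_hinge','brace_bar','jar','spice_jar'])
print(T.current_t())
a=cv2.imread('pics/w1.png');b=cv2.imread('pics/w2.png')
cv2.imwrite('pics/w12.png',cv2.resize(np.vstack([a,b]),(400,600)))
```

```text
0.1 True True True True
0.2 True True True True
0.3 True True True True
0.4 True True True True
0.5 True True True True
{'fx': 303.57394540583863, 'fy': 303.57394540583863, 'cx': 281.1936527553917, 'cy': 213.17807051097768, 'position': array([ 0.362 , -0.1099,  0.6028]), 'orientation': array([ 0.1415,  0.9899, -0.0006, -0.0003])}
rack [ 0.4844 -0.2003  0.001 ] 0.71
slate [ 0.4599 -0.1928  0.1051] 0.86
slate [ 0.4034 -0.6556  0.131 ] 0.75
slate [ 0.3869 -0.3609  0.075 ] 0.62
slate_top [ 0.4511 -0.1925  0.2093] 0.95
slate_top [ 0.3934 -0.3627  0.1436] 0.6
slate_foot [ 0.4477 -0.1991  0.0084] 0.73
board [ 0.5225 -0.2071  0.0925] 0.71
jar [ 0.526  -0.0089 -0.005 ] 0.6
spice_jar [ 0.46   -0.0052  0.0022] 0.69
spice_jar [ 0.4797 -0.1987  0.0019] 0.69
{'fx': 303.57394540583863, 'fy': 303.57394540583863, 'cx': 281.1936527553917, 'cy': 213.17807051097768, 'position': array([0.402 , 0.2953, 0.5734]), 'orientation': array([ 0.1418,  0.9899, -0.0006,  0.0004])}
stand [0.5026 0.2231 0.0065] 0.92
stand [ 0.5265 -0.0086  0.0005] 0.34
channel [0.5091 0.2144 0.0077] 0.67
brace_bar [0.4116 0.2194 0.0397] 0.83
jar [ 0.5274 -0.0069 -0.0028] 0.88
jar [0.507  0.2175 0.0095] 0.61
spice_jar [ 0.4589 -0.0013  0.0018] 0.85
5.5667
```

View pics/w1.png

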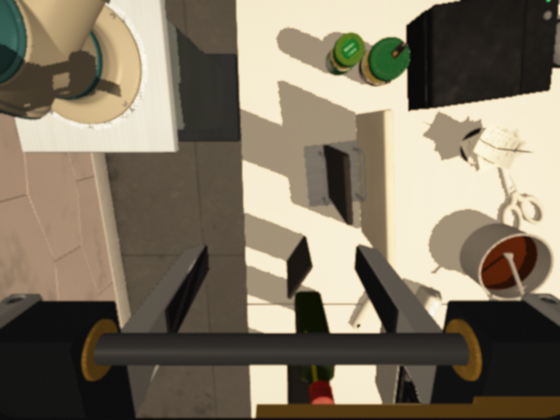

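View pics/w2.png

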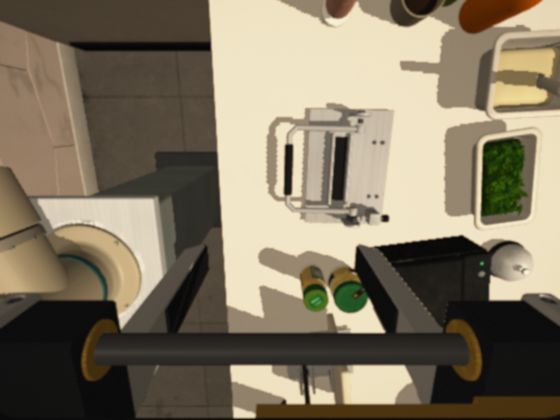

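The w1 view shows the slate in the rack at (340,183), the board at (378,180) and the jars at (347,53) and (385,60). In w2 the stand is at (340,165), with the sleeve running (290,143) to (287,196). I'll zoom in to measure the yaws.

Run:
```python
import cv2,numpy as np
a=cv2.imread('pics/w1.png')[100:280,290:410];b=cv2.imread('pics/w2.png')[90:240,260:410]
a=cv2.resize(a,(400,600),interpolation=2);b=cv2.resize(b,(400,400),interpolation=2)
b=np.vstack([b,np.zeros((200,400,3),np.uint8)])
cv2.imwrite('pics/c.png',np.hstack([a,b]))
```

```text
(no output)
```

View pics/c.png

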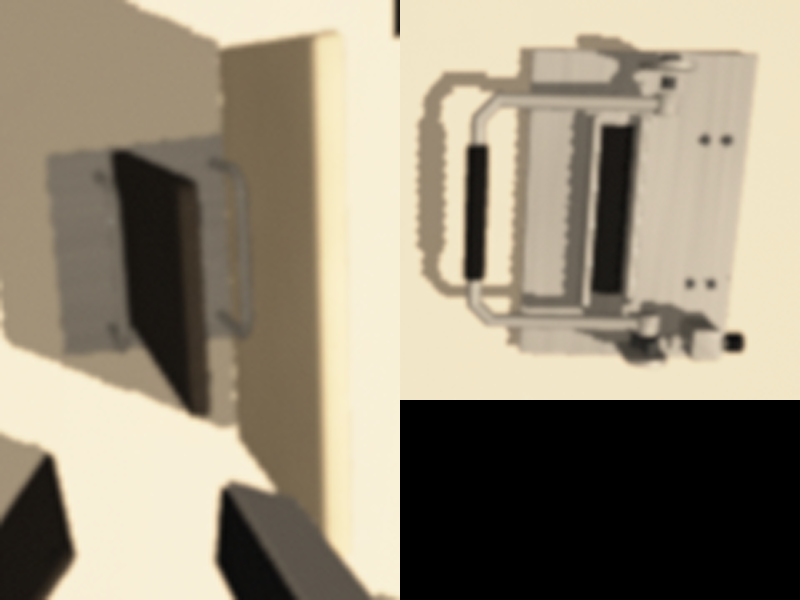

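```bash
cat >> h.py <<'E'
def dep(px,z,pos,ori,f=303.574,cx=281.194,cy=213.178):
    d=R.from_quat([*ori[1:],ori[0]]).apply([(px[0]-cx)/f,(px[1]-cy)/f,1]); pos=np.array(pos)
    return pos+d*(z-pos[2])/d[2]
C1=([.362,-.1099,.6028],[.1415,.9899,-.0006,-.0003]); C2=([.402,.2953,.5734],[.1418,.9899,-.0006,.0004])
E
python3 - <<'E'
from h import *
def line(n,P,z,C,s,o):
    A=[dep(np.array(p)*s+o,z,*C) for p in P]; d=A[0]-A[1]; print(n,A[0],A[1],'mid',(A[0]+A[1])/2,'len',np.hypot(*d[:2]),'yaw',np.arctan2(-d[0],d[1]))
a=(.3,np.array([290,100]));b=(.375,np.array([260,90]))
line('slate top',[(190,185),(201,412)],.210,C1,*a)
line('board top L',[(316,36),(325,540)],.165,C1,*a)
line('rack hoop',[(236,165),(246,332)],.077,C1,*a)
line('sleeve',[(78,147),(74,278)],.036,C2,*b)
line('plate rear',[(355,55),(327,330)],.01,C2,*b)
line('plate front',[(124,50),(110,340)],.01,C2,*b)
line('channel',[(219,125),(207,292)],.0115,C2,*b)
E
```

```text
slate top [ 0.4458 -0.1479  0.21  ] [ 0.4557 -0.2394  0.21  ] mid [ 0.4508 -0.1937  0.21  ] len 0.09205495732248035 yaw 0.10810751303631606
board top L [ 0.5035 -0.092   0.165 ] [ 0.5291 -0.318   0.165 ] mid [ 0.5163 -0.205   0.165 ] len 0.22747145153036988 yaw 0.11266101316233057
rack hoop [ 0.4971 -0.1507  0.077 ] [ 0.5087 -0.2383  0.077 ] mid [ 0.5029 -0.1945  0.077 ] len 0.0883677836948365 yaw 0.13237968552256635
sleeve [0.4164 0.2608 0.036 ] [0.4143 0.1738 0.036 ] mid [0.4153 0.2173 0.036 ] len 0.0870337400473316 yaw -0.024848786411270463
plate rear [0.5996 0.3183 0.01  ] [0.5987 0.1291 0.01  ] mid [0.5991 0.2237 0.01  ] len 0.18924881074763275 yaw -0.004946376276272318
plate front [0.447  0.3216 0.01  ] [0.4413 0.1217 0.01  ] mid [0.4442 0.2217 0.01  ] len 0.19998791354424633 yaw -0.028664099961393776
channel [0.512  0.2736 0.0115] [0.5098 0.1579 0.0115] mid [0.5109 0.2158 0.0115] len 0.11572989600203824 yaw -0.018766449820871296
```

```bash
cat >> h.py <<'E'
SO=np.array([.503,.2163,0]); SY=-.022; SR=R.from_euler('z',SY).as_matrix()
def S(x,y,z): return SO+SR@np.array([x,y,z])
def bar(th): return S(.030-.120*np.cos(th),0,.036+.120*np.sin(th))
E
python3 - <<'E'
from h import *
M=down(SY,.45); z=M[:,2]; Q=q(M)
tcp=lambda p:p-.006*z
gripper_to(.04,25)
r.move_to(tcp(bar(0))-.09*z,Q)
print('guard',r.move_l(tcp(bar(0)),vel=.12,guard=8),T.current_wrist_force())
gripper_to(0,25); print('open',T.current_opening(),T.current_finger_force(),T.current_wrist_force())
for th in np.arange(.15,1.06,.15):
    g=r.move_l(tcp(bar(th)),vel=.15,guard=40)
    print(round(th,2),g,T.current_wrist_force(),T.current_opening())
    if g: break
print(T.current_ee_pos()+.006*z,T.current_t())
save(vision.snapshot('wrist'),'w3.png')
E
```

```text
guard False [0.0906 0.1962 0.2964]
open 0.015362058109882162 25.002658367156982 [-3.9766  1.0276  4.0507]
0.15 False [-4.8309  3.0833  0.8162] 0.014994955363431092
0.3 False [-7.6522  5.9601  1.8477] 0.01550055174043233
0.45 False [-15.2937   6.7315   4.1563] 0.015119726261666374
0.6 False [-16.3994   4.8868  10.3036] 0.015038750834397251
0.75 False [-13.7333   1.445   11.7271] 0.014881737780129092
0.9 False [-9.3639 -1.6467 10.1788] 0.015539505320953287
1.05 False [-5.7625 -3.1692  5.7597] 0.014743068817726334
[0.4727 0.2156 0.1404] 10.9417
```

View pics/w3.png

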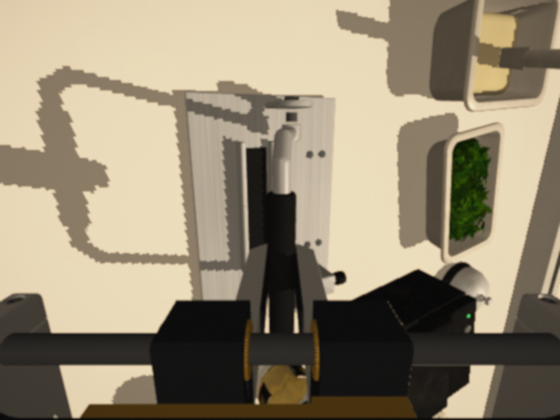

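The brace is gripped and rising: the sleeve is between the fingers at (282,230), and forces are moderate. I'll continue to the notch.

Run:
```python
from h import *
M=down(SY,.45); z=M[:,2]
tcp=lambda p:p-.006*z
for th in [1.2,1.35,1.5,1.6,1.7,1.78,1.833,1.86]:
    g=r.move_l(tcp(bar(th)),vel=.15,guard=35)
    print(round(th,2),g,T.current_wrist_force(),T.current_opening())
    if g: break
print(T.current_ee_pos()+.006*z,bar(1.833),T.current_t())
gripper_to(.05); print(T.current_wrist_force())
r.move_l(tcp(bar(1.833))-.10*z,vel=.3); print(T.current_t())
vision.snapshot('wrist'); vision.snapshot('scene')
for c in('wrist','scene'):
    for t in('brace_bar','channel','brace_hinge','stand'):
        for d in models.mark_of(t,c)[:1]: print(c,t,np.array(d['at']),round(d['score'],2))
save(vision.snapshot('wrist'),'w4.png')
```

```text
1.2 False [-3.5219 -4.7213  6.5602] 0.0152422904764083
1.35 False [-6.0485 -3.3418  6.4778] 0.015428309672459353
1.5 False [-1.0983 -7.5815  1.9895] 0.015489037409972347
1.6 False [ 0.7215 -5.273   0.9545] 0.014971970649984918
1.7 False [ 0.7198 -3.2928 -0.5403] 0.015236657596866416
1.78 False [ 0.5783 -6.9559  0.3754] 0.015238368568933812
1.83 False [ 0.6984 -3.0063 -0.7351] 0.014925799378841594
1.86 False [-10.124   -5.1819   8.6663] 0.014834598242523445
[0.5644 0.2141 0.1505] [0.5641 0.215  0.1519] 13.0417
[-0.5241 -0.3748  0.954 ]
14.25
wrist channel [0.506  0.2177 0.0082] 0.96
wrist brace_hinge [0.5635 0.2133 0.1543] 0.41
wrist stand [0.5035 0.2194 0.0071] 0.59
scene brace_bar [0.5643 0.2143 0.151 ] 0.89
scene channel [0.5046 0.2132 0.0095] 0.82
scene brace_hinge [0.5637 0.2155 0.153 ] 0.18
scene stand [0.5019 0.2138 0.003 ] 0.9
```

View pics/w4.png

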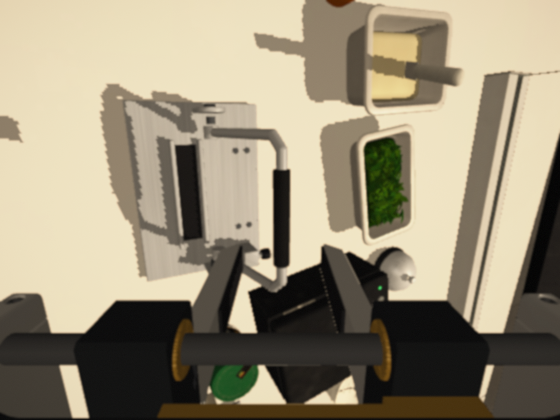

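The brace is up: the sleeve is at (282,215) behind the plate, and the bar was measured within 1 mm of where it should be. Next is the slate.

Run:
```python
from h import *
p=T.current_ee_pos(); r.move_l([p[0]-.03,p[1],.38],vel=.5)
Q=q(down(.11))
r.move_to([.45,-.194,.30],Q); gripper_to(.05,30)
vision.snapshot('wrist')
E=[]
for t in ('slate_top','slate'):
    for d in models.mark_of(t,'wrist'):
        print(t,np.array(d['at']),round(d['score'],2))
print('g',r.move_l([.4505,-.194,.204],vel=.15,guard=6),T.current_ee_pos())
gripper_to(0,30); print(T.current_opening(),T.current_finger_force(),T.current_wrist_force())
r.move_l([.4505,-.194,.37],vel=.2); print(T.current_wrist_force(),T.current_torque(),T.current_opening(),T.current_t())
c=vision.get_calibration('wrist'); save(vision.snapshot('wrist'),'w5.png'); vision.snapshot('scene'); vision.snapshot('top')
for cam in('wrist','scene','top'):
  for t in ('slate_top','slate_foot','slate'):
    for d in models.mark_of(t,cam): 
        if abs(d['at'][1]+.194)<.05: print(cam,t,np.array(d['at']),round(d['score'],2))
print(T.current_ee_pos(),c['position'],c['orientation'])
```

```text
slate_top [ 0.5255 -0.0106 -0.0047] 0.73
slate [ 0.458  -0.192   0.1083] 0.61
slate [ 0.3845 -0.3626  0.0747] 0.51
g False [ 0.451  -0.1943  0.2047]
0.008156890622098097 29.98206228017807 [-1.2334 -0.823   1.8821]
[-0.389  -0.7305 -6.3432] [-0.0331 -0.1004  0.0056] 0.00839029667550117 19.6333
wrist slate_top [ 0.4493 -0.191   0.3727] 0.72
wrist slate [ 0.4608 -0.1919  0.2714] 0.85
scene slate_top [ 0.4498 -0.1932  0.3715] 0.66
scene slate_foot [ 0.4481 -0.1935  0.1717] 0.67
scene slate [ 0.4531 -0.1942  0.273 ] 0.72
top slate_top [ 0.4493 -0.1959  0.3729] 0.58
top slate_foot [ 0.5221 -0.2023  0.0949] 0.42
top slate [ 0.4557 -0.1912  0.2742] 0.68
[ 0.4505 -0.194   0.37  ] [ 0.4431 -0.1134  0.5218] [0.1403 0.9886 0.0546 0.0068]
```

View pics/w5.png

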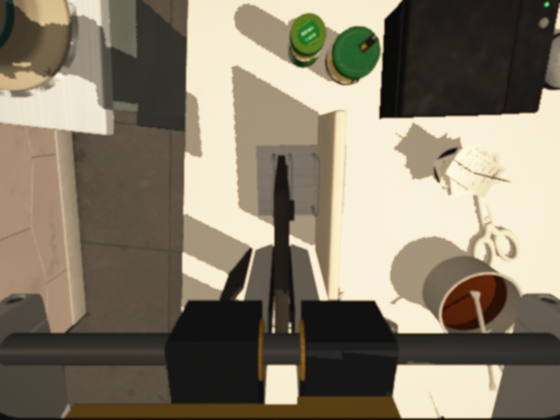

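The slate hangs straight in the grip with its foot corner at (281,157), the rack below it, and the jars undisturbed at (308,40) and (353,52). I'll transport and place it.

```bash
cat >> h.py <<'E'
def pose(fx,fz,al,fy=0,L=.194):
    # TCP pose so the slate's lower-edge middle is at stand (fx,fy,fz) leaning by al
    M=down(SY,-al); return S(fx,fy,fz)-L*M[:,2], q(M)
E
python3 - <<'E'
from h import *
print('corner',dep((281,157),.176,[.4431,-.1134,.5218],[.1403,.9886,.0546,.0068]),'expect',[.4451,-.1453])
p,Q=pose(-.05,.19,0); r.move_to(p,Q); print(T.current_t(),T.current_ee_pos()-p)
r.move_l(*pose(.0045,.13,.28),vel=.25)
r.move_l(*pose(.0045,.035,.28),vel=.12); r.hold(.2)
p,Q=pose(.0045,.035,.28); print(T.current_ee_pos()-p,T.current_wrist_force(),T.current_torque(),T.current_opening(),T.current_t())
save(vision.snapshot('wrist'),'w6.png'); vision.snapshot('scene')
M=down(SY,-.28)
print('exp top',p+M[:,2]*(.194-.199),'foot',S(.0045,0,.035),'bar',bar(1.833))
for cam in('wrist','scene'):
  for t in ('slate_top','slate_foot','brace_bar','channel','slate'):
    for d in models.mark_of(t,cam)[:3]:
        if abs(d['at'][1]-.216)<.06: print(cam,t,np.array(d['at']),round(d['score'],2))
E
```

```text
corner [ 0.446  -0.1476  0.176 ] expect [0.4451, -0.1453]
21.7583 [ 0.0004 -0.0009 -0.0001]
[0.0004 0.0001 0.0008] [ 0.215  -0.4099 -5.4765] [-0.0475 -0.6073 -0.0012] 0.008393944767610437 23.5583
exp top [0.5625 0.215  0.2263] foot [0.5075 0.2162 0.035 ] bar [0.5641 0.215  0.1519]
wrist slate_top [0.5653 0.2161 0.2284] 0.73
wrist brace_bar [0.5613 0.2127 0.1538] 0.95
wrist brace_bar [0.5083 0.214  0.0113] 0.28
wrist channel [0.5089 0.2165 0.0066] 0.65
wrist slate [0.5456 0.215  0.1251] 0.59
scene slate_top [0.5611 0.2139 0.2257] 0.98
scene slate_foot [0.5071 0.2213 0.0346] 0.81
scene channel [0.5065 0.2148 0.0074] 0.86
scene slate [0.5402 0.2148 0.1277] 0.66
```

View pics/w6.png

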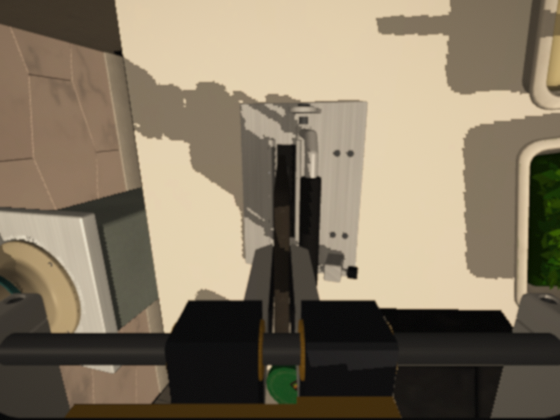

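The slate is lined up over the dark channel strip (287,150), with the sleeve at (310,225) just behind it, and the marks agree. I'll lower it gently.

Run:
```python
from h import *
r.move_l(*pose(.0045,.019,.28),vel=.05); r.hold(.2)
g=r.move_l(*pose(.0045,.007,.28),vel=.015,guard=2.0); r.hold(.2)
M=down(SY,-.28); f=T.current_ee_pos()+.194*M[:,2]; fs=SR.T@(f-SO)
print(g,'foot in stand',fs,T.current_wrist_force(),T.current_torque(),T.current_t())
for al in (.285,.29,.295,.30,.305,.31,.315,.32):
    t0=np.array(T.current_torque());g=r.move_l(*pose(fs[0],fs[2],al,fs[1]),vel=.03,guard=2.5)
    print(al,g,T.current_wrist_force(),T.current_torque())
    if g: break
print(T.current_t())
```

```text
True foot in stand [ 0.0048 -0.      0.011 ] [ 1.8829 -0.1897  6.4586] [-0.0714 -0.044   0.0193] 25.5917
0.285 False [0.9553 0.5549 1.1633] [-0.0514 -0.4129 -0.0042]
0.29 False [ 1.9789 -0.0751  2.0277] [ 0.0075 -0.5264 -0.0569]
0.295 False [ 1.4464 -0.1757  3.632 ] [-0.1236 -0.5336 -0.0048]
0.3 False [-0.0826 -1.1731  4.4403] [-0.1872 -0.1219  0.0335]
0.305 False [-2.7566 -0.2719  5.1357] [-0.196   0.1993  0.0463]
0.31 False [-5.2646 -0.623   4.7592] [-0.0674  1.1627  0.0056]
0.315 False [-6.5071 -1.5364  3.4843] [-0.1526  1.4527 -0.0186]
0.32 False [-7.5559  1.214   3.7107] [ 0.0674  1.6077 -0.0712]
27.5917
```

Run:
```python
from h import *
r.move_l(*pose(.0048,.0113,.303),vel=.02); r.hold(.2); print(T.current_wrist_force())
gripper_to(.03,10); print(T.current_wrist_force())
M=down(SY,-.303); p=T.current_ee_pos()
print(r.move_l(p-.05*M[:,2],vel=.06,guard=4))
r.move_l(p-.15*M[:,2]+np.array([-.02,0,0]),vel=.25)
c=vision.get_calibration('wrist');w=vision.snapshot('wrist'); s=vision.snapshot('scene'); vision.snapshot('top')
for cam in('wrist','scene','top'):
  for t in ('slate_top','slate_foot','brace_bar','channel','slate','jar','spice_jar'):
    for d in models.mark_of(t,cam)[:3]:
        if d['at'][1]>-.05 and d['score']>.4: print(cam,t,np.array(d['at']),round(d['score'],2))
M=down(SY,-.3);print('exp top',S(.0045,0,.0113)-.199*M[:,2],S(.0045,0,.0113))
print(T.current_t())
cv2.imwrite('pics/f.png',np.hstack([cv2.resize(w[:,140:420],(400,600)),cv2.resize(s[210:330,100:260],(400,300),interpolation=2).repeat(2,0)])[:,:,::-1])
```

```text
[-5.9263  0.7798 -0.8743]
[-0.2233  0.1505 -0.3561]
False
wrist slate_top [0.5666 0.217  0.2009] 0.63
wrist slate_foot [0.5081 0.2134 0.008 ] 0.88
wrist brace_bar [0.5048 0.2209 0.0067] 0.73
wrist brace_bar [0.5601 0.2134 0.1554] 0.71
wrist channel [0.5095 0.215  0.0118] 0.76
wrist channel [0.5449 0.2153 0.101 ] 0.64
wrist slate [0.5464 0.2144 0.1017] 0.93
wrist jar [ 0.5271 -0.0114 -0.0025] 0.64
wrist spice_jar [ 0.4581 -0.0028  0.0007] 0.66
scene slate_top [0.5646 0.212  0.1976] 0.88
scene slate_foot [0.5023 0.2159 0.0074] 0.78
scene channel [0.5048 0.2126 0.0091] 0.96
scene slate [0.5406 0.215  0.101 ] 0.93
scene jar [ 0.5267 -0.0113  0.0022] 0.76
scene jar [ 0.4605 -0.0039  0.0008] 0.49
scene spice_jar [ 0.4601 -0.0017 -0.0011] 0.71
top slate_top [0.5642 0.2134 0.2038] 0.83
top slate_foot [0.5054 0.2166 0.0177] 0.55
top brace_bar [0.5618 0.2191 0.1498] 0.64
top brace_bar [ 0.5268 -0.0116 -0.0018] 0.5
top channel [0.5053 0.2163 0.0097] 0.62
top jar [ 0.5293 -0.0088 -0.0034] 0.85
top spice_jar [ 0.4571 -0.0034 -0.0031] 0.69
exp top [0.5663 0.2149 0.2014] [0.5075 0.2162 0.0113]
31.3833
```

View pics/f.png

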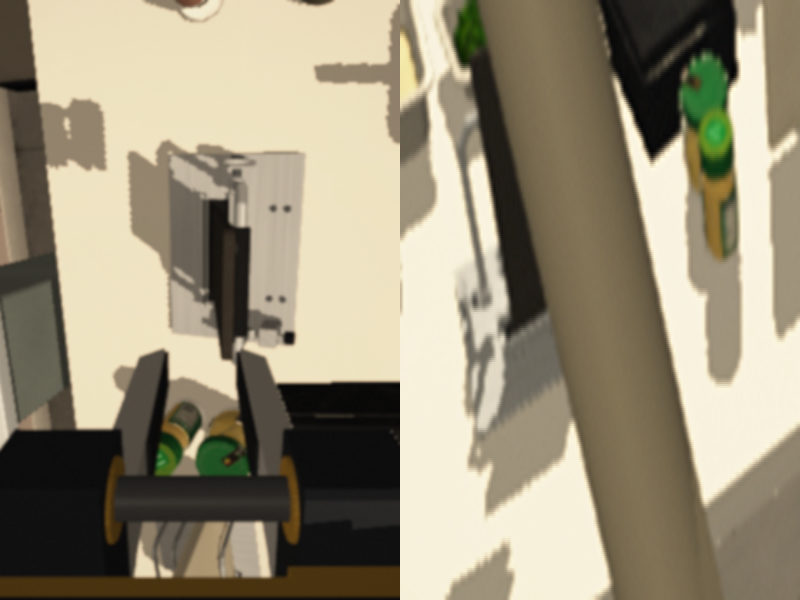

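The slate stands in the channel and leans on the sleeve at (235,290 in the left half), squarely and where expected. The brace is up and the jars have not moved.

```bash
python3 -c "
from h import *
print(r.sign_off())"
```

```text
the job is handed in; nothing more can be done
None
```

The job is handed in, at about 31 s of the 56 s limit: the brace stays up in its notch by itself, the slate leans against it centred in the channel, the jars have not moved, and the board was left in the rack.

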